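# Show a glass sample's frosted label to the bench reader

## Robot

A 6-joint arm with a two-finger parallel gripper is mounted at the origin on the work surface. World frame = base frame: x ahead of the robot, y to its left, z up, the work surface at z = 0. Lengths are in m, angles in rad, forces in N, time in s.
With the tool pointing down it reaches from about 0.35 to 0.85 m from the base axis. Payload 8.1 kg.
Tool frame: the origin (TCP) lies on the centre line of the jaws, within the pads' length; the fingertips stand 17 mm ahead of it and the grasp point (between the pads) lies 2 mm behind it; z points along the fingers, y is the line along which they close (so a half turn about z gives the same grasp; the last joint's range is limited). The gripper opens to 93 mm and grips with 3 to 60 N. Pads are 15 mm wide; open, the fingers measure 128 mm over their backs; the gripper's body (75 mm by 188 mm) begins 65 mm behind the grasp point.
Start: joints at [-1.312, 0.13, 1.488, -0, 1.523, -0.085], TCP at [0.202, -0.565, 0.236] pointing down, gripper open.
Joint ranges: [-2.96, 2.96], [-0.89, 2.26], [0.02, 2.5], [-1.34, 4.48], [0, 2.73], [-2.66, 2.66]. Speed limits (rad/s): [2.39, 2.39, 2.79, 3.14, 3.14, 3.14].

## Interface

Orientations are given as a rotation vector (axis times angle).
In Python, from plant import robot, optics, close_job, models gives the robot as it stands.
- The arm moves only by the shell command python3 -m inch 'ROWS' [OPENING] [FORCE]. ROWS is a JSON object of lists of equal length, an entry for each row: "travel": the shift along the tool's x, y, z in m, a list of three; "spin": the turn about the tool's z in rad. In form: {"travel": [[x, y, z], ...], "spin": [spin, ...]}. A call has 1 to 10 rows; each row is the pose to reach, as a shift and turn from the pose commanded when the call began, along the tool's axes at that moment; what a row does not reach only later rows make up. A row lasts 1/12 s, in which the tool goes at most 41.7 mm and 7.16 degrees, less where a joint would pass 70% of its speed; a pose out of reach is approached as far as the arm can. A call with a gripper value outside its range is refused whole. OPENING is the closure, from 0 (fully open) to 1 (shut), set as the call begins (- or left out, the last holds). The fingers move at their own pace and stop on an object; FORCE is the grip in N (left out, the last holds). Time passes only in rows, so rows that repeat a pose let the fingers close. It gives the time, the measured TCP pose, the force, the opening and the grip force at its end, in the units of the state.
- robot.read_state(): the state, without advancing time (a new reading comes with each control period).
- optics.read_camera(name): name is "scene" or "top" or "wrist"; returns (picture, depth): 420x560x3 uint8, red, green, blue; 420x560 float32, m along the optical axis (not along the pixel's ray), 0 where there is no reading.
- optics.camera_info(name): a dict with "camera_matrix" (3x3 intrinsics, pixels), "dist" ([k1, k2, p1, p2, k3] as OpenCV has them; the pictures are not rectified), "view" (4x4, takes a point from world to camera coordinates). Camera axes: x right, y down, z forward; pixel columns grow to the right and rows downward; lengths in m; the calibration is good to about 2 mm. A picture is of the moment at which its call begins: read the wrist's pose just before it. camera_info takes no time and is no camera call; for the wrist camera it gives the pose at the moment of the call.
- close_job(): hands the job in; it is judged then, once.
Trained networks look in the newest picture that a camera, given by its name, has taken for a name from the list of things; names that differ only in an ending like _2 or _b are one class to them, and where a whole thing is asked for, a point or a joint stands for the part that bears it (a point fixed in the world has none). Each returns a list of dicts, best first, with "p" (0 to 1); they miss things now and then, are a little off and sometimes report something else, mostly with a low value. They report only what shows in the picture. A call takes as long as a camera call. They do not tell look-alikes from the thing itself.
- models.look_for(camera, name): "centre" ([x, y, z] in m, in world coordinates, good to about 4 mm: the middle of the surface that is visible of it).
- models.masks_of(camera, name): "region" (420x560 bool, what is visible of it).
The state is a dict: "t": time; "q": joint angles; "dq": joint speeds; "joint_torque": joint torques, N m; "tool_pos": TCP position; "orientation": TCP orientation; "force": force on the tool from outside, world axes, zero at the start; "wrist_torque": the same for the moment, N m; "opening": finger opening in m; "gripper_force": force on a finger pad.
Only numpy, scipy, OpenCV 4.12 (cv2) and the standard library are available. Lean on these libraries where they do the work, as an engineer would, in place of code of your own. Each camera call takes 0.05 s, during which the arm holds its last target. There are 200 camera calls.

## Task

Take the blue glass sample slide out of the rack by its coloured part, keeping the fingers off the frosted end, which you find by the small notch in its top corner. Hold the frosted label up to the bench code reader: about 13 cm in front of the lens, centred on it and square to it, label side to the lens and the right way up. Finish holding it there, still in the gripper and touching nothing else, with the reader untouched and all the other things left where they are.

Things in the scene. Friction and masses are not known exactly. Their poses are not given: they have to be found in the camera images.
- slide_blue: Blue glass slide, 100 x 8 x 45 mm, 85 g, on its long edge in the rack. Origin: middle of that edge. +x along the 100 mm to the frosted end (paler, x 25 to 50), +y (8 mm thick) out of the label face, z up. 10 mm square notch in the frosted end's top corner; facing the label upright, notch and frosted end are on the left. Grip the blue part, finger centre at x -40 to 15; mass centre at x 0, z 22.
- slide_blue_label (a point): Centre of the white label with dark dots on the blue slide's frosted end, on the label face: at (37.5, 4, 16) mm in the slide's frame.
- slide_amber: Amber glass sample slide, same size and frame as slide_blue (frosted end and notch at +x, label face +y); it may stand the other way round from the blue one. Bystander: leave it standing.
- slide_green: Green glass sample slide, same size and frame as slide_blue (frosted end and notch at +x, label face +y); it may stand the other way round from the blue one. Bystander: leave it standing.
- rack: Light wooden rack, 130 x 80 x 25 mm, fixed; origin: centre of its underside. Three grooves along its y, open at both ends, at x -45, 0, 45 mm: 10.5 mm wide, floor 13 mm above the bench, ridge tops at 25. A slide stands upright in it from 13 to 58 mm above the bench, 12 mm deep in the groove, overhangs about 10 mm at each end, and lifts straight out.
- reader: Bench code reader's stand, fixed: dark base plate 150 x 160 x 12 mm; on its -y side an upright 18 mm post, 317 mm high, carries the reader head. Origin: centre of the plate's underside; the head looks to the stand's -x.
- reader_head: Grey and black reader head on the stand, 110 mm long back from the lens, with a 60 mm ring of white lamps round the lens. Origin: centre of the lens's front, 234 mm above the bench. Own -x is the viewing direction, 40 degrees below level, across the bench; own z is its picture's upward direction; own y is level.
- reader_focus (a point): The reading point: 130 mm in front of the lens on its axis (-130, 0, 0 in the head's frame), 150 mm above the bench.
- mandrel: Steel ring mandrel with wooden handle, lying, 280 mm long, 22 mm thick; bystander. Origin on the bench under it.
- hammer: Small hammer, 250 mm, lying; bystander. Origin on the bench under it.
- tweezers: Steel tweezers, 165 mm long, 7 mm high, lying; bystander. Origin on the bench under them.
- loupe: Folding loupe, 70 mm long, 18 mm high; bystander. Origin under the lens.
- dish: White ceramic dish, 90 mm across, 30 mm high; bystander. Origin: centre of its underside.
- block: Steel bench block on a black rubber foot, 90 x 90 x 41 mm; bystander. Origin: centre of its underside.
Mind the look-alikes: they are no part of the job. There is more than one size of the slide_blue; the one meant has the size given above.

How it is judged:
On the way:
1. the blue slide is held in the fingers, lifted clear of the rack (contact force between the fingers and slide_blue above 0.5 N and height (world z) of slide_blue above 0.035 m), for 0.2 s.
At the end, for the whole second after the job is handed in: Blue slide held by the fingers, still, over 70 mm above the bench, not touching the reader; label centre 105-155 mm before the lens, within 18 mm of its axis across and up; label face to the lens, square within 17 degrees; top edge up, within 17 degrees of the picture's up (contact force between the fingers and slide_blue above 0.5 N and height (world z) of slide_blue above 0.07 m and x of slide_blue_label in the frame of reader_head between -0.155 and -0.105 m and y of slide_blue_label in the frame of reader_head between -0.018 and 0.018 m and z of slide_blue_label in the frame of reader_head between -0.018 and 0.018 m and angle between the y axis of slide_blue and the x axis of reader_head, either way round below 0.3 rad and angle between the z axis of slide_blue and the z axis of reader_head, either way round below 0.3 rad and y of reader_head in the frame of slide_blue above 0.08 m and angle between slide_blue's own z axis and vertical below 1.1 rad and contact force between slide_blue and reader below 0.2 N and linear speed of slide_blue below 0.03 m/s); the arm keeps its last pose, push and grip.
It fails at once if the fingers hold the blue slide over its frosted end (contact force between the fingers and slide_blue above 0.5 N and x of the grasp point in the frame of slide_blue above 0.02 m).
It fails at once if the reader is struck or leaned on (contact force between reader and anything else above 2 N).
It fails at once if another slide or a bystander is shifted by more than 25 mm (distance of any of mandrel, hammer, tweezers, loupe, dish, block, slide_amber, slide_green from where it was at the start of the episode above 0.025 m).
It also fails if it takes over 42 s, if anything falls off the work surface, if the arm or the gripper's body presses on something with over 40 N, if the wrist force passes 120 N, or if a joint passes its speed limit or range.

## Working session

There is one attempt and no reset: what is moved stays moved. The work goes in short steps, Python scripts to look and compute and a shell command to move; the robot and the scene stay as the last step left them, time stands still between calls to the robot, and variables do not carry over. Pictures are saved under pics/ and viewed, at most 10 in all, crops included, and the job is handed in when it is done.

```bash
ls; mkdir -p pics; python3 - <<'E'
from plant import robot, optics, models
import cv2,numpy as np
s=robot.read_state();print({k:np.round(v,3).tolist() for k,v in s.items()})
for n in("scene","top"):
    p,d=optics.read_camera(n);np.savez(f"{n}.npz",p=p,d=d)
    cv2.imwrite(f"pics/{n}0.png",p[:,:,::-1])
    i=optics.camera_info(n);print(n,np.round(i["view"],3).tolist(),np.round(i["camera_matrix"],1).tolist())
    for nm in("slide_blue","rack","reader_head","reader"):
        print(nm,[(np.round(r["centre"],3).tolist(),round(r["p"],2)) for r in models.look_for(n,nm)][:5])
E
```

```text
pics
{'t': 0.0, 'q': [-1.312, 0.131, 1.489, 0.0, 1.523, -0.085], 'dq': [-0.0, -0.002, 0.0, 0.002, 0.0, -0.0], 'joint_torque': [-0.002, -55.986, -49.175, 0.076, 0.036, -0.0], 'tool_pos': [0.202, -0.564, 0.235], 'orientation': [-3.093, -0.537, 0.0], 'force': [-0.966, -0.076, -0.493], 'wrist_torque': [-0.045, -0.039, 0.067], 'gripper_force': 0.0, 'opening': 0.093}
scene [[-0.303, 0.953, 0.003, 0.204], [0.734, 0.236, -0.637, -0.239], [-0.608, -0.191, -0.771, 1.478], [0.0, 0.0, 0.0, 1.0]] [[470.1, 0.0, 282.2], [0.0, 470.1, 206.6], [0.0, 0.0, 1.0]]
slide_blue [([0.46, -0.268, 0.049], 0.88), ([0.341, -0.216, 0.023], 0.62), ([0.391, -0.377, 0.024], 0.52)]
rack [([0.481, -0.213, 0.025], 0.85)]
reader_head [([0.597, 0.328, 0.295], 0.55)]
reader [([0.621, 0.334, 0.012], 0.85), ([0.602, 0.332, 0.298], 0.31)]
top [[-0.012, -1.0, -0.006, -0.046], [-0.995, 0.012, -0.103, 0.504], [0.103, 0.004, -0.995, 1.249], [0.0, 0.0, 0.0, 1.0]] [[406.7, 0.0, 288.6], [0.0, 406.7, 207.8], [0.0, 0.0, 1.0]]
slide_blue [([0.386, -0.382, 0.034], 0.68), ([0.457, -0.269, 0.06], 0.59), ([0.345, -0.223, 0.032], 0.45)]
rack [([0.467, -0.217, 0.022], 0.78), ([0.678, 0.068, 0.026], 0.51)]
reader_head [([0.584, 0.32, 0.296], 0.59)]
reader [([0.592, 0.319, 0.01], 0.72)]
```

View pics/scene0.png

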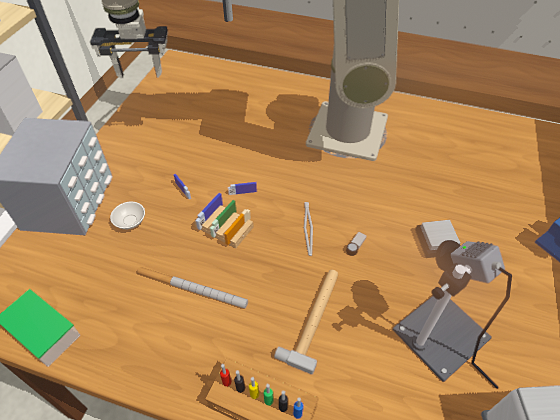

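View pics/top0.png

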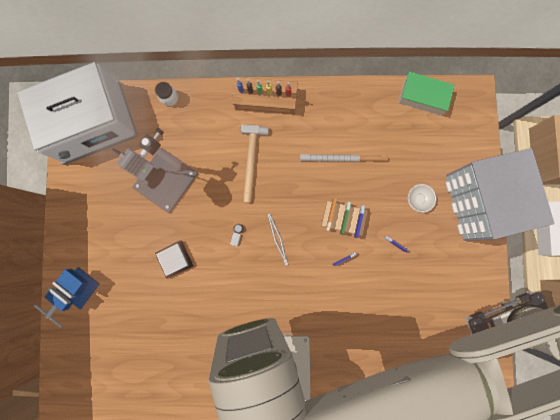

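Blue candidates in the scene picture are the one in the rack (210,210), a loose one at (180,185) and a loose one at (243,188). The rack one fits the description: it stands in the rack and looks full size. I'll enlarge to confirm.

```bash
python3 - <<'E'
import cv2,numpy as np
a=np.load("scene.npz")["p"][:,:,::-1];b=np.load("top.npz")["p"][:,:,::-1]
r=lambda im,x,y,w,h:cv2.resize(im[y:y+h,x:x+w],(400,300),interpolation=cv2.INTER_CUBIC)
cv2.imwrite("pics/crop1.png",np.vstack([np.hstack([r(a,160,165,110,82),r(a,390,220,128,165)[:, :]]),np.hstack([r(b,310,190,110,82),r(b,105,120,110,100)])]))
E
```

```text
(no output)
```

View pics/crop1.png

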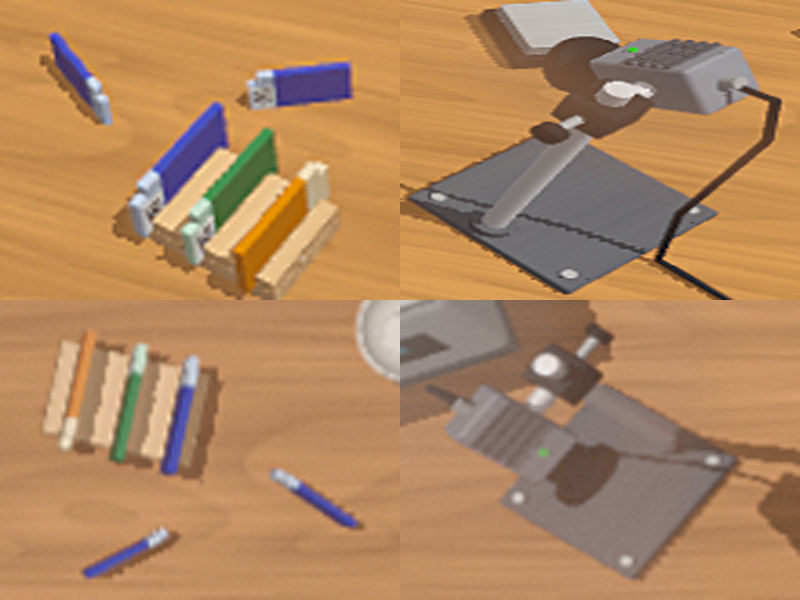

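The crop confirms it. The rack blue slide is the large one. Its frosted end and notch are at the far, +x side, and its label faces the green slide (+y). The head looks right and down in the top view, roughly along (-0.45, -0.9). Moves only give shift and spin, but the label needs a 40° tilt, so I'll check the usage text and measure the geometry.

Confirmed: only the rack slide measures 100 mm, centre (0.4595, -0.268), yaw about -15°. The loose ones are about 76 mm. I'll move over the rack with a part-open gripper, since the green slide is 45 mm away.

```bash
python3 -m inch '{"travel":[[0.033,-0.02,0],[0.067,-0.04,0],[0.1,-0.06,0],[0.133,-0.08,0],[0.166,-0.1,0],[0.2,-0.12,0],[0.233,-0.14,0],[0.266,-0.16,0],[0.3,-0.18,0],[0.333,-0.199,0]],"spin":[0.06,0.12,0.18,0.24,0.3,0.36,0.42,0.48,0.54,0.605]}' 0.66 20
python3 - <<'E'
from h import *
from scipy.optimize import minimize
H=np.load("head.npy")
# head frame fit: yaw from plate ~55.5deg; box cloud in head frame
for yaw in (53,55.5,58):
    a=np.radians(yaw);t=np.radians(40)
    h=np.array([np.cos(a),np.sin(a),0]);x=h*np.cos(t)+[0,0,np.sin(t)];y=np.array([-np.sin(a),np.cos(a),0]);z=np.cross(x,y)
    Q=H@np.c_[x,y,z]
    print(yaw,[np.round(np.percentile(Q[:,k],[.3,2,10,50,90,98,99.7]),3).tolist() for k in range(3)])
    for k in (1,2):
        hh,e=np.histogram(Q[:,k],60);print([(round(e[j],3),int(hh[j])) for j in np.argsort(-hh)[:5]])
s=robot.read_state();print(s['t'],s['q'])
p,d=optics.read_camera('wrist');cv2.imwrite('pics/w1.png',p[:,:,::-1]);np.savez('w1.npz',p=p,d=d)
for q in models.masks_of('wrist','slide_blue')[:3]:
    Q=cloud('wrist',d,q["region"]);Q=Q[Q[:,2]>.03];print(round(q["p"],2),len(Q),np.round(Q.max(0),3));print(cv2.minAreaRect(Q[:,:2].astype(np.float32)*1000))
E
```

```text
t: 1.63
tool_pos: [0.4497, -0.2635, 0.236]
orientation: [3.114, -0.414, 0.001]
force: [-0.2, 0.8, -0.2]
opening: 0.0333
gripper_force: 0.0
53 [[0.592, 0.596, 0.605, 0.67, 0.698, 0.716, 0.726], [-0.383, -0.378, -0.349, -0.293, -0.26, -0.25, -0.246], [-0.313, -0.272, -0.213, -0.175, -0.16, -0.157, -0.155]]
[(np.float64(-0.298), 399), (np.float64(-0.275), 244), (np.float64(-0.272), 214), (np.float64(-0.296), 194), (np.float64(-0.354), 158)]
[(np.float64(-0.165), 570), (np.float64(-0.162), 567), (np.float64(-0.168), 291), (np.float64(-0.182), 289), (np.float64(-0.17), 276)]
55.5 [[0.581, 0.586, 0.595, 0.659, 0.689, 0.707, 0.716], [-0.41, -0.405, -0.376, -0.319, -0.287, -0.277, -0.273], [-0.305, -0.263, -0.204, -0.166, -0.152, -0.149, -0.147]]
[(np.float64(-0.326), 362), (np.float64(-0.305), 267), (np.float64(-0.324), 266), (np.float64(-0.302), 229), (np.float64(-0.381), 178)]
[(np.float64(-0.155), 741), (np.float64(-0.152), 428), (np.float64(-0.158), 372), (np.float64(-0.175), 287), (np.float64(-0.161), 270)]
58 [[0.569, 0.575, 0.584, 0.647, 0.678, 0.696, 0.706], [-0.437, -0.431, -0.403,
[... 168 characters left out ...]
48), (np.float64(-0.332), 239), (np.float64(-0.397), 195)]
[(np.float64(-0.145), 648), (np.float64(-0.148), 636), (np.float64(-0.165), 278), (np.float64(-0.159), 269), (np.float64(-0.162), 269)]
1.6333 [-6.28527594e-01 -8.44848178e-02  1.70579229e+00  9.33976275e-05
  1.51959123e+00  1.20631770e+00]
0.91 314 [ 0.41  -0.355  0.037]
((387.36334228515625, -385.4247741699219), (70.66280364990234, 6.593512058258057), 54.81099319458008)
0.85 601 [ 0.509 -0.253  0.06 ]
((460.29376220703125, -267.0852966308594), (8.695531845092773, 98.80426025390625), 76.91162872314453)
0.8 252 [ 0.361 -0.188  0.037]
((343.6432189941406, -218.41580200195312), (7.288056373596191, 67.4032211303711), 25.43498992919922)
```

View pics/w1.png

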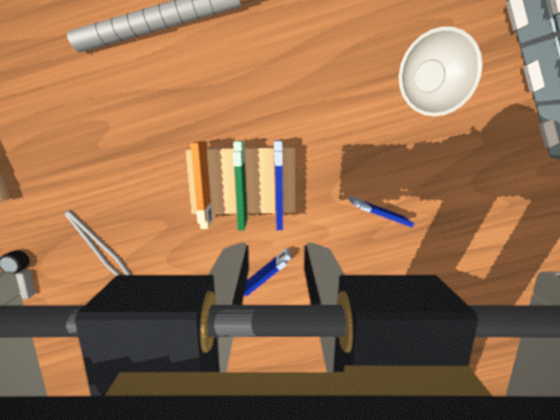

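The wrist view shows the blue slide in the rack from (278,142), frosted end, to (280,230), between green (240,185) and open wood. The fingers are aligned with it. Before gripping, I'll test what the arm does at the reach limit, because the final pose needs a 40° tilt and a down-pointing tool can't give it.

```bash
python3 -m inch '{"travel":[[0.04,0,0],[0.08,0,0],[0.12,0,0],[0.16,0,0],[0.2,0,0],[0.24,0,0],[0.28,0,0],[0.32,0,0],[0.36,0,0],[0.4,0,0]],"spin":[0,0,0,0,0,0,0,0,0,0]}'; python3 -m inch '{"travel":[[0.04,0,0],[0.08,0,0],[0.12,0,0],[0.16,0,0],[0.2,0,0],[0.2,0,0]],"spin":[0,0,0,0,0,0]}'
python3 -c "
from h import *
from scipy.spatial.transform import Rotation as R
s=robot.read_state();print(s['q'],R.from_rotvec(s['orientation']).as_matrix().round(3))"
```

```text
t: 2.57
tool_pos: [0.7874, -0.3582, 0.2371]
orientation: [3.115, -0.408, 0.0]
force: [1.4, -0.5, -0.2]
opening: 0.0315
gripper_force: 0.0
t: 3.07
tool_pos: [0.8347, -0.3543, 0.2106]
orientation: [3.102, -0.407, 0.069]
force: [0.8, -0.0, 0.6]
opening: 0.0318
gripper_force: 0.0
[-0.45885224  1.21376766  0.02239129  0.0023714   1.85959745  1.37372451] [[ 0.965 -0.258  0.042]
 [-0.258 -0.966 -0.018]
 [ 0.045  0.007 -0.999]]
```

It does tilt at the limit: tool z has leaned outward about 2.6°. I'll push further to see whether the tilt grows and whether it stays when I back off.

```bash
cat > st.py <<'E'
from h import *
from scipy.spatial.transform import Rotation as R
s=robot.read_state();M=R.from_rotvec(s['orientation']).as_matrix();print(s['q'].round(3) if hasattr(s['q'],'round') else s['q'],'\n',M.round(3),'tilt',np.degrees(np.arccos(-M[2,2])).round(1))
E
python3 -m inch '{"travel":[[0.04,0,0],[0.08,0,0],[0.12,0,0],[0.16,0,0],[0.2,0,0],[0.24,0,0]],"spin":[0,0,0,0,0,0]}';python3 st.py; python3 -m inch '{"travel":[[-0.04,0,0],[-0.08,0,0],[-0.12,0,0],[-0.16,0,0],[-0.2,0,0],[-0.2,0,0]],"spin":[0,0,0,0,0,0]}'; python3 st.py
```

```text
t: 3.57
tool_pos: [0.8615, -0.3449, 0.182]
orientation: [3.091, -0.406, 0.125]
force: [0.2, 0.4, 1.0]
opening: 0.0315
gripper_force: 0.0
[-0.437  1.247  0.022  0.004  1.79   1.396] 
 [[ 0.963 -0.259  0.077]
 [-0.257 -0.966 -0.032]
 [ 0.082  0.011 -0.997]] tilt 4.8
t: 4.07
tool_pos: [0.7315, -0.3115, 0.1738]
orientation: [3.09, -0.406, 0.129]
force: [0.5, -0.2, 0.6]
opening: 0.0316
gripper_force: 0.0
[-0.47   0.613  1.004  0.006  1.439  1.361] 
 [[ 0.963 -0.259  0.079]
 [-0.257 -0.966 -0.033]
 [ 0.085  0.012 -0.996]] tilt 4.9
```

The tilt stays, so driving past a joint limit changes the tool's lean. The stretch limit is slow. A faster way should be spinning against the joint 6 stop with the forearm sloped, so I'll fit the kinematics, fix the head pose and simulate this.

```bash
cat > kin.py <<'E'
import numpy as np
from scipy.spatial.transform import Rotation as R
from scipy.optimize import least_squares
D=[([-1.312,.131,1.489,0,1.523,-.085],[.202,-.564,.235]),([-.6285,-.0845,1.7058,0,1.5196,1.2063],[.4497,-.2635,.236]),
([-.4589,1.2138,.0224,.0024,1.8596,1.3737],[.8347,-.3543,.2106]),([-.437,1.247,.022,.004,1.79,1.396],[.8615,-.3449,.182]),([-.47,.613,1.004,.006,1.439,1.361],[.7315,-.3115,.1738])]
S4=1
def fk(q,P):
    a1,d1,L2,a3,L4,L6,off=P
    A=R.from_euler('z',q[0]);B=A*R.from_euler('y',q[1]);C=A*R.from_euler('y',q[1]+q[2]);T=C*R.from_euler('ZYZ',[S4*q[3],q[4],q[5]+np.pi/2])
    return A.apply([a1,off,d1])+B.apply([0,0,L2])+C.apply([a3,0,L4])+T.apply([0,0,L6]),T
g=np.array([0,.4,.45,0,.45,.25,.05])
f=lambda P:np.r_[np.concatenate([fk(q,P)[0]-p for q,p in D])*1000,(P-g)*2]
P=least_squares(f,g).x
lo=np.array([-2.96,-.89,.02,-1.34,0,-2.66]);hi=np.array([2.96,2.26,2.5,4.48,2.73,2.66])
def ik(p,T,q0,w=1.):
    e=lambda q:np.r_[fk(q,P)[0]-p,w*(T*fk(q,P)[1].inv()).as_rotvec(),1e-3*(q-q0)]
    return least_squares(e,np.clip(q0,lo+1e-6,hi-1e-6),bounds=(lo,hi)).x
E
python3 - <<'E'
from kin import *
print("P",P.round(3),"res mm",np.abs(f(P)[:15]).max().round(1))
import cv2
H=np.load("head.npy")
def fr(yaw):
    a=np.radians(yaw);t=np.radians(40)
    x=np.array([np.cos(a)*np.cos(t),np.sin(a)*np.cos(t),np.sin(t)]);y=np.array([-np.sin(a),np.cos(a),0]);return np.c_[x,y,np.cross(x,y)]
M=fr(55.5);Q=H@M
# plane fit to dense top face (RANSAC by refinement)
s=Q[(Q[:,2]>-.16)&(Q[:,2]<-.145)]
for _ in range(4):
    c=s.mean(0);n=np.linalg.svd(s-c,full_matrices=False)[2][2];n*=np.sign(n[2]);s=Q[abs((Q-c)@n)<.003]
nw=M@n;print("normal",nw.round(3),"tilt",np.degrees(np.arccos(nw[2])),"yaw",np.degrees(np.arctan2(-nw[1],-nw[0])))
print(len(s),[np.percentile(s[:,k],[1,5,25,50,75,95,99]).round(3).tolist() for k in range(3)])
print(cv2.minAreaRect((s[:,:2]*1000).astype(np.float32)))
# where in x does front begin at each y
for y0 in np.arange(-.40,-.27,.01):
    b=Q[(Q[:,1]>y0)&(Q[:,1]<y0+.01)]
    if len(b)>5: print(round(y0,2),len(b),np.percentile(b[:,0],[1,50,99]).round(3),np.percentile(b[:,2],[1,50,99]).round(3))
E
```

```text
P [0.001 0.328 0.368 0.063 0.552 0.369 0.051] res mm 0.4
normal [-0.337 -0.552  0.763] tilt 40.25975880967189 yaw 58.618588304512485
1323 [[0.586, 0.593, 0.636, 0.654, 0.673, 0.685, 0.688], [-0.376, -0.368, -0.32, -0.306, -0.291, -0.278, -0.274], [-0.158, -0.157, -0.155, -0.154, -0.153, -0.151, -0.15]]
((635.7916870117188, -325.9644775390625), (108.73462677001953, 107.48393249511719), 0.8944771885871887)
-0.4 36 [0.647 0.656 0.663] [-0.179 -0.174 -0.164]
-0.39 95 [0.638 0.656 0.673] [-0.198 -0.176 -0.162]
-0.38 402 [0.585 0.658 0.677] [-0.263 -0.173 -0.154]
-0.37 434 [0.578 0.653 0.682] [-0.267 -0.174 -0.147]
-0.36 210 [0.577 0.664 0.681] [-0.256 -0.167 -0.147]
-0.35 105 [0.63  0.662 0.678] [-0.196 -0.169 -0.154]
-0.34 51 [0.618 0.659 0.663] [-0.181 -0.173 -0.165]
-0.33 804 [0.585 0.661 0.69 ] [-0.202 -0.17  -0.152]
-0.32 554 [0.585 0.644 0.69 ] [-0.199 -0.158 -0.148]
-0.31 767 [0.586 0.678 0.717] [-0.31  -0.166 -0.148]
-0.3 454 [0.585 0.661 0.713] [-0.231 -0.155 -0.148]
-0.29 395 [0.587 0.659 0.691] [-0.196 -0.155 -0.148]
-0.28 205 [0.586 0.651 0.689] [-0.199 -0.156 -0.148]
```

```bash
cat > sim.py <<'E'
import kin; from kin import *
a=np.radians(56);t=np.radians(40)
hx=np.array([np.cos(a)*np.cos(t),np.sin(a)*np.cos(t),np.sin(t)]);hy=np.array([-np.sin(a),np.cos(a),0]);hz=np.cross(hx,hy)
b=np.radians(55.5);m=np.array([[np.cos(b)*np.cos(t),-np.sin(b),-np.cos(b)*np.sin(t)],[np.sin(b)*np.cos(t),np.cos(b),-np.sin(b)*np.sin(t)],[np.sin(t),0,np.cos(t)]])
lens=m@[.578,-.301,-.1796]
O=lens-.134*hx+.0375*hy-.016*hz
SR=np.c_[-hy,hx,hz]  # slide axes in world
gx=-.012;gz=.037     # grasp TCP in slide frame (x, z); 
def final(flip):
    s=-1 if flip else 1
    Rt=np.c_[s*SR[:,0],-s*SR[:,1],-SR[:,2]]
    return O+gx*SR[:,0]+(gz-.0)*SR[:,2],R.from_matrix(Rt)
def yawdown(y): 
    return R.from_matrix(np.array([[np.cos(y),np.sin(y),0],[np.sin(y),-np.cos(y),0],[0,0,-1]]))
E
python3 - <<'E'
import sim; from sim import *
print("lens",lens.round(3),"focus",(lens-.13*hx).round(3))
for flip in(0,1):
    p,T=final(flip);print("final TCP",p.round(3),T.as_rotvec().round(3))
    for q4 in (-1,1,2.5,-.3):
        for q5 in(.8,1.5):
            q=ik(p,T,np.array([.4,.3,1.5,q4,q5,-.6 if flip else 2]));pp,TT=fk(q,P)
            er=np.linalg.norm(pp-p)*1e3
            if er<3: print(flip,q.round(2),er.round(1),np.degrees((T*TT.inv()).magnitude()).round(1))
for pos in ([.448,-.265,.10],[.448,-.265,.236],[.448,-.265,.4],[.448,-.265,.55],[.36,-.21,.2],[.6,-.35,.5]):
  for sg in(-1,1):
    q0=ik(np.array(pos),yawdown(np.radians(166)),np.array([-.6,0,1.7,0,1.5,-1.9]))
    az=q0[0];q0[5]=sg*2.65;p,T=fk(q0,P);q=q0;out=[]
    for k in range(15):
        p,T=fk(q,P);q=ik(p,T*R.from_euler('z',sg*.12),q)
        z=fk(q,P)[1].apply([0,0,1]);out.append((round(np.degrees(np.arccos(-z[2]))),round(np.degrees(np.arctan2(z[1],z[0])))))
    print(pos,sg,"q0",q0.round(2),out[2::3],q.round(2),fk(q,P)[0].round(3))
E
```

```text
lens [0.564 0.29  0.234] focus [0.509 0.207 0.15 ]
final TCP [0.458 0.221 0.164] [-2.354  0.72  -0.262]
0 [-0.08 -0.57  2.38  0.7   1.06  1.82] 0.0 0.0
0 [-0.08 -0.57  2.38  0.7   1.06  1.82] 0.0 0.0
0 [-0.08 -0.57  2.38  0.7   1.06  1.82] 0.0 0.0
0 [-0.08 -0.57  2.38  0.7   1.06  1.82] 0.0 0.0
0 [-0.08 -0.57  2.38  0.7   1.06  1.82] 0.0 0.0
0 [-0.08 -0.57  2.38  0.7   1.06  1.82] 0.0 0.0
0 [-0.08 -0.57  2.38  0.7   1.06  1.82] 0.0 0.0
0 [-0.08 -0.57  2.38  0.7   1.06  1.82] 0.0 0.0
final TCP [0.458 0.221 0.164] [0.812 2.656 0.967]
1 [-0.08 -0.57  2.38  0.7   1.06 -1.32] 0.0 0.0
1 [-0.08 -0.57  2.38  0.7   1.06 -1.32] 0.0 0.0
1 [-0.08 -0.57  2.38  0.7   1.06 -1.32] 0.0 0.0
1 [-0.08 -0.57  2.38  0.7   1.06 -1.32] 0.0 0.0
1 [-0.08 -0.57  2.38  0.7   1.06 -1.32] 0.0 0.0
1 [-0.08 -0.57  2.38  0.7   1.06 -1.32] 0.0 0.0
1 [-0.08 -0.57  2.38  0.7   1.06 -1.32] 0.0 0.0
1 [-0.08 -0.57  2.38  0.7   1.06 -1.32] 0.0 0.0
[0.448, -0.265, 0.1] -1 q0 [-0.63  0.03  1.85 -0.    1.26 -2.65] [(4, -115), (7, -107), (11, -98), (14, -90), (18, -81)] [ 0.71  0.26  1.87 -0.28  1.19 -2.66] [ 0.385  0.274 -0.0
[... 1208 characters left out ...]
156 -0.37   0.529]
[0.36, -0.21, 0.2] -1 q0 [-0.65 -0.37  2.01 -0.    1.5  -2.65] [(3, -116), (5, -107), (8, -98), (10, -90), (12, -81)] [ 0.86 -0.14  1.95 -0.17  1.48 -2.66] [0.282 0.312 0.144]
[0.36, -0.21, 0.2] 1 q0 [-0.65 -0.37  2.01 -0.    1.5   2.65] [(2, 41), (5, 33), (7, 25), (9, 17), (10, 9)] [-2.26 -0.67  2.28  0.12  1.66  2.66] [-0.102 -0.272  0.168]
[0.6, -0.35, 0.5] -1 q0 [-0.6   0.51  0.54  0.    2.09 -2.65] [(0, 71), (1, 84), (3, 96), (6, 101), (8, 107)] [ 0.47  0.79  0.02  0.19  2.3  -2.66] [0.589 0.416 0.56 ]
[0.6, -0.35, 0.5] 1 q0 [-0.6   0.51  0.54  0.    2.09  2.65] [(0, -136), (0, 21), (1, 15), (1, 5), (2, -4)] [-1.89  0.15  1.01  0.04  1.99  2.66] [-0.122 -0.575  0.486]
```

```bash
cat > row.py <<'E'
from sim import *
def step(q,pt,Tt,w=1.):
    p,T=fk(q,P);d=pt-p;n=np.linalg.norm(d);d*=min(1,.0417/max(n,1e-9))
    r=(T.inv()*Tt).as_rotvec();m=np.linalg.norm(r);r*=min(1,.125/max(m,1e-9))
    return ik(p+d,T*R.from_rotvec(r),q,w)
def call(q,rows,w=1.):
    p,T=fk(q,P)
    for tr,sp in rows: q=step(q,p+T.apply(tr),T*R.from_euler('z',sp),w)
    return q
def tilt(q):
    z=fk(q,P)[1].apply([0,0,1]);return round(np.degrees(np.arccos(-z[2])),1),round(np.degrees(np.arctan2(z[1],z[0])))
E
python3 - <<'E'
from row import *
for hold in ([.45,-.26,.15],[.45,-.1,.15],[.45,.05,.15],[.45,.2,.15],[.45,-.26,.25],[.4,.1,.2],[.6,.0,.12],[.6,.2,.12],[.45,-.4,.15],[.3,-.45,.15],[.38,0.,.1]):
  for sg in(-1,1):
    hold=np.array(hold)
    q0=ik(hold,yawdown(np.radians(166)),np.array([np.arctan2(hold[1],hold[0])-.1,0,1.7,0,1.5,-1.9]));q0[5]=sg*2.65;q=q0;out=[]
    for c in range(6):
        p,T=fk(q,P);tr=T.inv().apply(hold-p)
        q=call(q,[(tr,sg*.12*k) for k in range(1,11)]);out.append(tilt(q))
    print(hold,sg,out,q.round(2),fk(q,P)[0].round(2))
E
```

```text
[ 0.45 -0.26  0.15] -1 [(np.float64(6.6), -80), (np.float64(10.9), -59), (np.float64(12.1), -51), (np.float64(16.0), -56), (np.float64(23.4), -62), (np.float64(26.8), -66)] [ 2.96 -0.89  1.01  1.95  2.73 -2.63] [ 0.21 -0.23  0.77]
[ 0.45 -0.26  0.15] 1 [(np.float64(5.7), 8), (np.float64(8.5), -1), (np.float64(11.3), 10), (np.float64(17.9), 34), (np.float64(26.1), 50), (np.float64(27.1), 69)] [-2.96 -0.89  1.25 -1.34  2.73  2.66] [0.1  0.11 0.73]
[ 0.45 -0.1   0.15] -1 [(np.float64(5.6), -61), (np.float64(8.6), -41), (np.float64(9.7), -32), (np.float64(16.9), -50), (np.float64(24.7), -62), (np.float64(26.6), -64)] [ 2.96 -0.89  0.99  2.01  2.73 -2.66] [ 0.23 -0.23  0.77]
[ 0.45 -0.1   0.15] 1 [(np.float64(4.6), 22), (np.float64(7.1), 13), (np.float64(9.7), 20), (np.float64(19.2), 48), (np.float64(26.6), 62), (np.float64(23.9), 85)] [-2.96 -0.89  1.11 -1.34  2.73  2.66] [0.13 0.12 0.75]
[0.45 0.05 0.15] -1 [(np.float64(5.5), -42), (np.float64(8.3), -22), (np.float64(9.4), -15), (np.float64(17.1), -40), (np.float64(25.2), -55), (np.float64(29.4), -62)] [ 2.96 -0.89  1.1   1.87  2.73 -2.
[... 3113 characters left out ...]
73 -2.66] [ 0.15 -0.23  0.76]
[ 0.3  -0.45  0.15] 1 [(np.float64(6.1), -17), (np.float64(9.0), -27), (np.float64(14.4), -57), (np.float64(15.0), -59), (np.float64(14.0), -63), (np.float64(16.7), -70)] [-2.96  2.26  2.5   2.85  1.57  2.66] [ 0.3  -0.1  -0.17]
[0.38 0.   0.1 ] -1 [(np.float64(4.6), -47), (np.float64(7.1), -30), (np.float64(8.0), -21), (np.float64(15.3), -41), (np.float64(24.0), -52), (np.float64(30.4), -62)] [ 2.96 -0.89  1.18  1.7   2.73 -2.66] [ 0.14 -0.23  0.75]
[0.38 0.   0.1 ] 1 [(np.float64(3.4), 37), (np.float64(5.7), 26), (np.float64(8.0), 28), (np.float64(17.6), 51), (np.float64(25.2), 61), (np.float64(24.1), 83)] [-2.96 -0.89  1.12 -1.34  2.73  2.66] [0.12 0.12 0.75]
```

Plan: grasp with the tool half-turned, carry it, then gain the 40° lean by overstretching the arm outward at azimuth 56° and high up. That tilt persists, which I measured and modelled. Checking the stretch simulation and working out the move to the slide.

```bash
cat > go.py <<'E'
import sys
from row import *
from plant import robot
def cur():
    s=robot.read_state();return np.array(s['q']),np.array(s['tool_pos']),R.from_rotvec(s['orientation'])
def to(p):
    q,c,T=cur();return T.inv().apply(np.array(p)-c).round(4)
if __name__=='__main__':
    q,c,T=cur();print('q',q.round(3),'pos',c.round(4),'tilt',tilt(q),'xyaw',np.degrees(np.arctan2(*T.as_matrix()[1::-1,0])).round(1))
    if len(sys.argv)>3: print('travel',to([float(v) for v in sys.argv[1:4]]))
E
python3 go.py .4486 -.2643 .17
python3 - <<'E'
from row import *
# check of the model against the test
q=ik(np.array([.4497,-.2635,.236]),yawdown(np.radians(-15.1)),np.array([-.63,-.08,1.7,0,1.52,1.2]))
q=call(q,[((.04*k,0,0),0) for k in range(1,11)]);print(tilt(q),fk(q,P)[0].round(3))
for r in (.04,.08,.12,.16,.2,.2),(.04,.08,.12,.16,.2,.24):
    q=call(q,[((v,0,0),0) for v in r]);print(tilt(q),fk(q,P)[0].round(3))
# stretch tilt plan at azimuth 56
for z0 in(.3,.4,.5,.6):
  for up in (0,.5,1):
    u=np.array([np.cos(.977),np.sin(.977),0]);
    q=ik(.6*u+[-.042,.028,z0],yawdown(np.radians(166)),np.array([.97,0,1,0,2,-.3]));o=[]
    for c in range(12):
        p,T=fk(q,P);tr=T.inv().apply(.42*(u+[0,0,up])/np.hypot(1,up))
        q=call(q,[(tr*k/10,0) for k in range(1,11)])
        o.append((tilt(q),fk(q,P)[0][2].round(2)))
    print(z0,up,o[2::3],q.round(2))
E
```

```text
q [-0.47   0.613  1.004  0.006  1.439  1.361] pos [ 0.7315 -0.3115  0.1738] tilt (np.float64(4.9), -23) xyaw -14.9
travel [-0.2848  0.0275 -0.0202]
(np.float64(0.5), -24) [ 0.813 -0.358  0.228]
(np.float64(1.4), -23) [ 0.834 -0.346  0.195]
(np.float64(2.2), -22) [ 0.852 -0.335  0.167]
0.3 0 [((np.float64(2.5), 58), np.float64(0.16)), ((np.float64(5.2), 58), np.float64(0.06)), ((np.float64(7.8), 57), np.float64(0.01)), ((np.float64(10.4), 57), np.float64(-0.01))] [ 0.93  1.47  0.02  0.01  1.47 -0.4 ]
0.3 0.5 [((np.float64(2.4), 59), np.float64(0.39)), ((np.float64(4.8), 58), np.float64(0.39)), ((np.float64(7.2), 57), np.float64(0.39)), ((np.float64(9.7), 57), np.float64(0.39))] [ 0.92  1.02  0.02  0.01  1.94 -0.4 ]
0.3 1 [((np.float64(2.1), 59), np.float64(0.54)), ((np.float64(4.2), 58), np.float64(0.58)), ((np.float64(6.3), 58), np.float64(0.6)), ((np.float64(8.4), 57), np.float64(0.61))] [ 0.9   0.71  0.02  0.02  2.27 -0.41]
0.4 0 [((np.float64(2.5), 58), np.float64(0.21)), ((np.float64(5.1), 58), np.float64(0.09)), ((np.float64(7.7), 57), np.float64(0.02)), ((np.float64(10.3), 57),
[... 1096 characters left out ...]
4(0.62))] [ 0.9   0.7   0.02  0.02  2.29 -0.41]
0.6 0 [((np.float64(2.3), 58), np.float64(0.31)), ((np.float64(4.8), 58), np.float64(0.14)), ((np.float64(7.5), 57), np.float64(0.05)), ((np.float64(10.1), 57), np.float64(0.01))] [ 0.93  1.45  0.02  0.01  1.5  -0.4 ]
0.6 0.5 [((np.float64(2.1), 59), np.float64(0.51)), ((np.float64(4.4), 58), np.float64(0.45)), ((np.float64(6.8), 57), np.float64(0.41)), ((np.float64(9.2), 57), np.float64(0.4))] [ 0.92  1.    0.02  0.01  1.96 -0.4 ]
0.6 1 [((np.float64(1.9), 59), np.float64(0.63)), ((np.float64(3.8), 58), np.float64(0.62)), ((np.float64(5.8), 58), np.float64(0.62)), ((np.float64(7.9), 57), np.float64(0.62))] [ 0.9   0.69  0.02  0.02  2.29 -0.41]
```

```bash
python3 - <<'E'
from row import *
for w in (.7,.5,.4,.3,.2,.1):
    q=np.array([-.6285,-.0845,1.7058,0,1.5196,1.2063]);o=[]
    q=call(q,[((.04*k,0,0),0) for k in range(1,11)],w);o.append((tilt(q),fk(q,P)[0].round(3)))
    for r in (.04,.08,.12,.16,.2,.2),(.04,.08,.12,.16,.2,.24):
        q=call(q,[((v,0,0),0) for v in r],w);o.append((tilt(q),fk(q,P)[0].round(3)))
    print(w,o)
for w in(.5,.3,.2):
  for hold in ([.45,-.26,.15],[.6,-.35,.2],[.45,-.2,.1],[.5,0.3,.4]):
   for sg in(-1,1):
    hold=np.array(hold)
    q0=ik(hold,yawdown(np.radians(166)),np.array([np.arctan2(hold[1],hold[0])-.1,0,1.7,0,1.5,-1.9]));q0[5]=sg*2.65;q=q0;out=[]
    for c in range(4):
        p,T=fk(q,P);tr=T.inv().apply(hold-p)
        q=call(q,[(tr,sg*.12*k) for k in range(1,11)],w);out.append((*map(float,tilt(q)),q[0].round(2)))
    print(w,hold,sg,out,q.round(2),fk(q,P)[0].round(2))
E
```

```text
0.7 [((np.float64(1.0), -24), array([ 0.815, -0.359,  0.229])), ((np.float64(2.7), -23), array([ 0.841, -0.349,  0.198])), ((np.float64(4.5), -22), array([ 0.864, -0.34 ,  0.173]))]
0.5 [((np.float64(1.6), -24), array([ 0.819, -0.36 ,  0.231])), ((np.float64(5.1), -23), array([ 0.855, -0.354,  0.202])), ((np.float64(8.5), -22), array([ 0.887, -0.348,  0.184]))]
0.4 [((np.float64(2.1), -24), array([ 0.821, -0.362,  0.231])), ((np.float64(7.5), -23), array([ 0.868, -0.359,  0.206])), ((np.float64(12.9), -22), array([ 0.911, -0.357,  0.197]))]
0.3 [((np.float64(2.8), -24), array([ 0.825, -0.363,  0.233])), ((np.float64(13.3), -23), array([ 0.902, -0.372,  0.216])), ((np.float64(23.8), -22), array([ 0.971, -0.38 ,  0.229]))]
0.2 [((np.float64(3.6), -24), array([ 0.83 , -0.365,  0.234])), ((np.float64(25.4), -23), array([ 0.972, -0.399,  0.236])), ((np.float64(47.1), -22), array([ 1.088, -0.422,  0.302]))]
0.1 [((np.float64(4.4), -24), array([ 0.834, -0.367,  0.236])), ((np.float64(34.3), -23), array([ 1.022, -0.417,  0.25 ])), ((np.float64(72.3), -21), array([ 1.179, -0.452,  0.368]))]
0
[... 4465 characters left out ...]
oat64(0.28))] [ 0.28  0.43  2.1  -1.34  1.46 -2.66] [ 0.44 -0.19  0.09]
0.2 [ 0.45 -0.2   0.1 ] 1 [(22.1, 36.0, np.float64(-0.82)), (43.9, 28.0, np.float64(-1.1)), (64.8, 19.0, np.float64(-1.32)), (83.7, 7.0, np.float64(-1.43))] [-1.43  0.35  2.46  1.55  1.46  2.66] [ 0.45 -0.2   0.09]
0.2 [0.5 0.3 0.4] -1 [(14.9, -42.0, np.float64(0.62)), (32.7, -37.0, np.float64(0.81)), (52.1, -33.0, np.float64(0.97)), (72.1, -29.0, np.float64(1.08))] [ 1.08 -0.05  1.86 -1.26  1.51 -2.66] [0.5  0.3  0.39]
0.2 [0.5 0.3 0.4] 1 [(15.2, 94.0, np.float64(0.27)), (33.3, 90.0, np.float64(0.08)), (52.4, 87.0, np.float64(-0.1)), (71.8, 85.0, np.float64(-0.22))] [-0.22 -0.15  1.95  1.23  1.62  2.66] [0.5  0.3  0.39]
```

With weight about 0.65 the model matches the test. Spinning joint 6 into its +2.66 stop while holding position near azimuth 5° gives about 2° of tilt per row, in the right direction and without the half-turn. Now the grasp.

```bash
python3 -m inch '{"travel":[[-0.04,0.004,-0.003],[-0.08,0.008,-0.006],[-0.12,0.012,-0.009],[-0.16,0.016,-0.011],[-0.2,0.02,-0.014],[-0.24,0.024,-0.017],[-0.27,0.027,-0.02],[-0.285,0.0275,-0.02],[-0.285,0.0275,-0.02],[-0.285,0.0275,-0.02]],"spin":[0,0,0,0,-0.01,-0.02,-0.02,-0.02,-0.02,-0.02]}'
python3 go.py .4486 -.2643 .047
python3 - <<'E'
from h import *
p,d=optics.read_camera('wrist')
for q in models.masks_of('wrist','slide_blue')[:3]:
    Q=cloud('wrist',d,q["region"]);Q=Q[Q[:,2]>.035]
    if len(Q)>20:
        print(round(q["p"],2),len(Q),np.round(Q.max(0),3),cv2.minAreaRect(Q[:,:2].astype(np.float32)*1000))
        t=Q[Q[:,2]>.053];c=t.mean(0);v=np.linalg.svd(t[:,:2]-c[:2],full_matrices=False)[2][0];print('top',c.round(4),np.degrees(np.arctan2(v[1],v[0])))
E
```

```text
t: 4.9
tool_pos: [0.4493, -0.265, 0.1712]
orientation: [3.092, -0.376, 0.128]
force: [0.6, -0.3, 0.6]
opening: 0.0317
gripper_force: 0.0
q [-0.646 -0.127  1.867  0.021  1.318  1.163] pos [ 0.4493 -0.265   0.1712] tilt (np.float64(4.9), -23) xyaw -13.8
travel [-0.0114 -0.0022  0.1236]
0.81 870 [ 0.507 -0.255  0.06 ] ((458.3410339355469, -269.30975341796875), (8.024290084838867, 99.09900665283203), 75.98033905029297)
top [ 0.455  -0.2686  0.0571] 166.1026008254598
0.59 57 [ 0.406 -0.358  0.036] ((386.40753173828125, -386.16094970703125), (67.09115600585938, 6.015222072601318), 54.641197204589844)<stdin>:7: RuntimeWarning: Mean of empty slice.
  ret = um.true_divide(
Traceback (most recent call last):
IndexError: index 0 is out of bounds for axis 0 with size 0
```

```bash
python3 -m inch '{"travel":[[-0.003,-0.001,0.03],[-0.006,-0.001,0.06],[-0.009,-0.001,0.09],[-0.011,-0.001,0.11],[-0.0115,-0.001,0.118],[-0.012,-0.001,0.1236],[-0.012,-0.001,0.1236],[-0.012,-0.001,0.1236]],"spin":[0,0,0,0,0,0,0,0]}'
python3 go.py
python3 - <<'E'
from h import *
p,d=optics.read_camera('wrist');cv2.imwrite('pics/w2.png',p[:,:,::-1])
E
```

```text
t: 5.67
tool_pos: [0.4475, -0.2647, 0.0462]
orientation: [3.094, -0.374, 0.125]
force: [-0.7, 0.4, 0.7]
opening: 0.0312
gripper_force: 0.0
q [-0.647  0.02   1.971  0.024  1.071  1.154] pos [ 0.4475 -0.2647  0.0462] tilt (np.float64(4.8), -23) xyaw -13.8
```

View pics/w2.png

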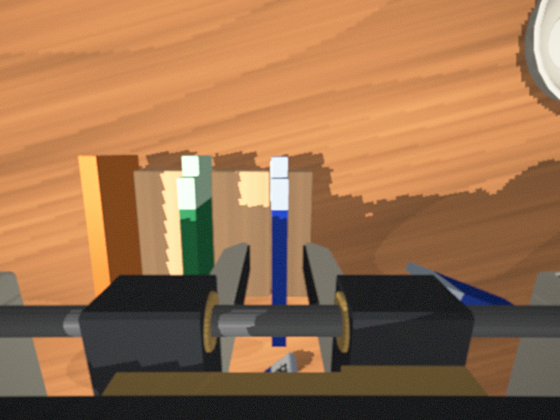

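The blue slide (279, 158–345) is centred between the fingers. The frosted end (158–210) is clear of them, and the green slide is clear of the left finger. Close and lift.

```bash
python3 -m inch '{"travel":[[0,0,0],[0,0,0],[0,0,0],[0,0,0],[0,0,0],[0,0,0]],"spin":[0,0,0,0,0,0]}' 1 30
python3 -m inch '{"travel":[[0.001,0,-0.012],[0.002,0,-0.025],[0.005,0,-0.05],[0.007,0,-0.08],[0.01,0,-0.11],[0.013,0,-0.15],[0.017,0,-0.19],[0.017,0,-0.19]],"spin":[0,0,0,0,0,0,0,0]}'
python3 go.py .5 .05 .27
python3 - <<'E'
# simulate tilt from there with grasp offset
from go import *
q,c,T=cur()
SG=R.from_matrix(np.array([[np.cos(-.243),-np.sin(-.243),0],[np.sin(-.243),np.cos(-.243),0],[0,0,1]]))
rel=SG.inv()*T  # tool in slide, taken as slide upright yaw -13.9
Tf=R.from_matrix(SR)*rel
z=Tf.apply([0,0,1]);print('goal tilt',np.degrees(np.arccos(-z[2])),np.degrees(np.arctan2(z[1],z[0])))
np.save('rel.npy',rel.as_quat())
for w in(.5,.65):
 for hold in([.5,0,.27],[.5,.05,.27],[.5,.1,.27],[.5,.15,.27]):
  hold=np.array(hold);Q=ik(hold,T,q+[.6,0,0,0,0,.6]);o=[Q[5].round(2)]
  for n in range(5):
    p,TT=fk(Q,P);tr=TT.inv().apply(hold-p);Q=call(Q,[(tr,.12*k) for k in range(1,9)],w);o.append((*map(float,tilt(Q)),fk(Q,P)[0].round(2).tolist()))
  print(w,hold,o,Q.round(2))
p=lens;q=ik(O+gx*SR[:,0]+gz*SR[:,2],Tf,np.array([-.08,-.57,2.38,.7,1.06,1.82]));print('final q',q.round(2),fk(q,P)[0])
E
```

```text
t: 6.22
tool_pos: [0.4466, -0.2643, 0.0456]
orientation: [3.094, -0.375, 0.124]
force: [-1.0, -0.3, 4.2]
opening: 0.0078
gripper_force: 30.0
t: 6.88
tool_pos: [0.4516, -0.2643, 0.2459]
orientation: [3.088, -0.374, 0.141]
force: [1.1, -1.0, 1.2]
opening: 0.0077
gripper_force: 30.0
q [-0.642 -0.177  1.775  0.021  1.451  1.168] pos [ 0.4516 -0.2643  0.2459] tilt (np.float64(5.4), -24) xyaw -13.8
travel [-0.0253 -0.3163 -0.0321]
goal tilt 39.324684825888454 47.543899959997724
0.5 [0.5  0.   0.27] [np.float64(1.73), (5.3, -18.0, [0.5, -0.01, 0.27]), (16.9, 45.0, [0.48, -0.06, 0.26]), (33.1, 49.0, [0.47, -0.07, 0.23]), (49.2, 47.0, [0.46, -0.07, 0.19]), (64.8, 44.0, [0.46, -0.05, 0.14])] [-1.06 -0.1   2.36  1.07  1.48  2.66]
0.5 [0.5  0.05 0.27] [np.float64(1.84), (5.2, 1.0, [0.5, 0.02, 0.27]), (18.6, 53.0, [0.48, -0.01, 0.25]), (34.9, 55.0, [0.47, -0.02, 0.23]), (51.0, 53.0, [0.47, -0.02, 0.19]), (66.5, 50.0, [0.46, 0.0, 0.14])] [-0.96 -0.06  2.36  1.1   1.48  2.66]
0.5 [0.5  0.1  0.27] [np.float64(1.95), (5.3, 18.0, [0.5, 0.06, 0.27]), (20.0, 60.0, [0.49, 0.04, 0.25]), (36.4, 61.0, [0.48
[... 751 characters left out ...]
 0.19]), (29.7, 35.0, [0.14, -0.16, 0.16]), (34.2, 32.0, [-0.01, -0.09, 0.17])] [-2.5  -0.89  2.5   0.05  2.13  2.66]
0.65 [0.5  0.1  0.27] [np.float64(1.95), (5.2, 10.0, [0.5, 0.05, 0.27]), (14.6, 47.0, [0.44, -0.07, 0.24]), (24.2, 45.0, [0.32, -0.15, 0.18]), (30.4, 41.0, [0.15, -0.15, 0.16]), (34.7, 37.0, [-0.0, -0.08, 0.17])] [-2.44 -0.89  2.5   0.03  2.14  2.66]
0.65 [0.5  0.15 0.27] [np.float64(2.05), (5.4, 24.0, [0.5, 0.08, 0.27]), (15.4, 54.0, [0.45, -0.04, 0.23]), (25.2, 51.0, [0.34, -0.12, 0.18]), (31.8, 46.0, [0.17, -0.14, 0.14]), (36.0, 43.0, [0.01, -0.08, 0.18])] [-2.35 -0.89  2.5   0.03  2.16  2.66]
final q [-0.01 -0.68  2.44  0.61  0.97  1.94] [0.45825432 0.22094187 0.16390283]
```

Gripped at 7.8 mm with 30 N and lifted. Carry it to the tilting spot.

```bash
python3 -m inch '{"travel":[[-0.002,-0.02,-0.002],[-0.006,-0.06,-0.006],[-0.009,-0.1,-0.009],[-0.013,-0.14,-0.013],[-0.017,-0.18,-0.017],[-0.021,-0.22,-0.021],[-0.025,-0.26,-0.025],[-0.029,-0.3,-0.028],[-0.032,-0.33,-0.031],[-0.033,-0.345,-0.032]],"spin":[0,0,0.05,0.1,0.2,0.3,0.4,0.5,0.6,0.7]}'
python3 go.py .5 .08 .27
python3 -m inch '{"travel":[[0,0,0],[0,0,0],[0,0,0],[0,0,0]],"spin":[0.12,0.24,0.36,0.48]}'
python3 go.py .5 .08 .27
```

```text
t: 7.72
tool_pos: [0.4964, 0.0856, 0.2612]
orientation: [-2.788, 1.423, -0.127]
force: [0.1, -0.5, -0.9]
opening: 0.0077
gripper_force: 30.0
q [ 0.095 -0.212  1.777 -0.037  1.503  2.611] pos [0.4964 0.0856 0.2612] tilt (np.float64(4.7), -21) xyaw -54.2
travel [ 0.0073 -0.     -0.0083]
t: 8.05
tool_pos: [0.4897, 0.016, 0.2567]
orientation: [-2.488, 1.737, -0.055]
force: [0.0, 0.4, 0.2]
opening: 0.0078
gripper_force: 30.0
q [-0.13  -0.273  1.839  0.078  1.495  2.657] pos [0.4897 0.016  0.2567] tilt (np.float64(6.5), 36) xyaw -69.7
travel [-0.0569 -0.0329 -0.008 ]
```

```bash
python3 -m inch '{"travel":[[-0.03,-0.017,-0.005],[-0.057,-0.033,-0.01],[-0.057,-0.033,-0.01],[-0.057,-0.033,-0.01],[-0.057,-0.033,-0.01],[-0.057,-0.033,-0.01]],"spin":[0.12,0.24,0.36,0.48,0.6,0.72]}'
python3 go.py .5 .1 .3
```

```text
t: 8.55
tool_pos: [0.4567, -0.0557, 0.2445]
orientation: [-2.064, 2.001, 0.052]
force: [-0.8, -0.6, -0.4]
opening: 0.0079
gripper_force: 30.0
q [-0.443 -0.372  1.958  0.265  1.505  2.657] pos [ 0.4567 -0.0557  0.2445] tilt (np.float64(15.4), 54) xyaw -87.2
travel [-0.1616 -0.0539 -0.0134]
```

```bash
python3 -m inch '{"travel":[[-0.04,-0.015,-0.01],[-0.06,-0.02,-0.015],[-0.06,-0.02,-0.02],[-0.06,-0.02,-0.02],[-0.06,-0.02,-0.02],[-0.06,-0.02,-0.02],[-0.06,-0.02,-0.02],[-0.06,-0.02,-0.02]],"spin":[0.12,0.24,0.36,0.48,0.6,0.72,0.84,0.96]}'
python3 go.py .48 -.05 .3
```

```text
t: 9.22
tool_pos: [0.3719, -0.1361, 0.2216]
orientation: [-1.463, 2.266, 0.191]
force: [-0.5, 0.1, -0.5]
opening: 0.0076
gripper_force: 30.0
q [-0.902 -0.501  2.136  0.449  1.606  2.657] pos [ 0.3719 -0.1361  0.2216] tilt (np.float64(26.3), 50) xyaw -112.7
travel [-0.1431 -0.0685 -0.0103]
```

```bash
python3 -m inch '{"travel":[[-0.03,-0.015,-0.003],[-0.06,-0.03,-0.005],[-0.09,-0.045,-0.007],[-0.115,-0.055,-0.01],[-0.143,-0.068,-0.01],[-0.143,-0.068,-0.01],[-0.143,-0.068,-0.01]],"spin":[0,0,0,0,0,0.1,0.2]}'
python3 go.py .48 -.05 .3
```

```text
t: 9.8
tool_pos: [0.3869, -0.1536, 0.2376]
orientation: [-1.36, 2.245, 0.23]
force: [0.8, -0.5, -1.4]
opening: 0.0076
gripper_force: 30.0
q [-0.96  -0.424  2.077  0.516  1.63   2.657] pos [ 0.3869 -0.1536  0.2376] tilt (np.float64(30.7), 50) xyaw -115.6
travel [-0.147  -0.0372  0.0173]
```

```bash
python3 -m inch '{"travel":[[-0.04,-0.01,0],[-0.08,-0.02,0.01],[-0.12,-0.03,0.01],[-0.147,-0.037,0.01],[-0.147,-0.037,0.01],[-0.147,-0.037,0.01]],"spin":[0.12,0.24,0.36,0.36,0.36,0.36]}'
python3 go.py .48 -.05 .3
```

```text
t: 10.3
tool_pos: [0.2985, -0.189, 0.1919]
orientation: [-0.999, 2.392, 0.34]
force: [-0.1, -0.7, -0.9]
opening: 0.0074
gripper_force: 30.0
q [-1.251 -0.45   2.198  0.504  1.697  2.657] pos [ 0.2985 -0.189   0.1919] tilt (np.float64(33.6), 48) xyaw -135.3
travel [-0.2487 -0.0302  0.0344]
```

```bash
python3 -m inch '{"travel":[[-0.04,-0.005,0],[-0.08,-0.01,0],[-0.12,-0.015,0],[-0.16,-0.02,0],[-0.2,-0.025,0],[-0.24,-0.03,0],[-0.24,-0.03,0]],"spin":[0,0,0,0,0,0,0]}'
cat > fin.py <<'E'
from go import *
rel=R.from_quat(np.load('rel.npy'))
q,c,T=cur();Tf=R.from_matrix(SR)*rel
e=(T.inv()*Tf);M=e.as_matrix();sp=np.arctan2(M[1,0]-M[0,1],M[0,0]+M[1,1])
res=T*R.from_euler('z',sp);S=res*rel.inv();Sm=S.as_matrix()
print('spin',sp.round(3),'then y-err',np.degrees(np.arccos(Sm[:,1]@hx)).round(1),'z-err',np.degrees(np.arccos(Sm[:,2]@hz)).round(1))
# label in tool frame: label in slide rel grasp point
lab=np.array([.0375,.004,.016]); tcp=np.array([gx,0,gz])-0
off=S.apply(lab-tcp); focus=lens-.13*hx
tp=focus-off;print('TCP target',tp.round(4),'travel now',T.inv().apply(tp-c).round(4))
Q=ik(tp,res,np.array([-.01,-.6,2.4,.6,1.,1.9]));print('q there',Q.round(2),'err',np.linalg.norm(fk(Q,P)[0]-tp).round(4))
L=S.apply(lab-tcp)+c;print('label if here',((L-lens)@np.c_[hx,hy,hz]).round(4))
E
python3 go.py; python3 fin.py
```

```text
t: 10.88
tool_pos: [0.3084, -0.1756, 0.2255]
orientation: [-1.037, 2.335, 0.329]
force: [0.1, 0.1, -0.8]
opening: 0.0078
gripper_force: 30.0
q [-1.24  -0.498  2.181  0.545  1.758  2.657] pos [ 0.3084 -0.1756  0.2255] tilt (np.float64(35.5), 48) xyaw -132.1
spin -1.681 then y-err 3.8 z-err 3.8
TCP target [0.4589 0.2216 0.1655] travel now [-0.2875  0.1551  0.2782]
q there [ 0.04 -0.63  2.38  0.52  0.99  2.04] err 0.0
label if here [-0.4082 -0.0973  0.3117]
```

```bash
sed -i 's/^gx=.*/gx=-.013;gz=.033/' sim.py; cat >> fin.py <<'E'
print('pre travel',T.inv().apply(tp+[-.06,-.08,.08]-c).round(4))
E
python3 fin.py
```

```text
spin -1.681 then y-err 3.8 z-err 3.8
TCP target [0.4594 0.2241 0.1623] travel now [-0.2874  0.1564  0.2821]
q there [ 0.05 -0.62  2.38  0.52  0.98  2.04] err 0.0
label if here [-0.408  -0.0984  0.3157]
pre travel [-0.2527  0.1471  0.1591]
```

```bash
python3 -m inch '{"travel":[[-0.02,0.01,0.005],[-0.045,0.025,0.02],[-0.07,0.04,0.035],[-0.095,0.055,0.05],[-0.12,0.07,0.07],[-0.145,0.085,0.085],[-0.17,0.1,0.1],[-0.2,0.117,0.12],[-0.23,0.134,0.14],[-0.25,0.147,0.159]],"spin":[-0.12,-0.24,-0.36,-0.48,-0.6,-0.72,-0.84,-0.96,-1.08,-1.2]}'
python3 -m inch '{"travel":[[0,0,0],[0,0,0],[0,0,0],[0,0,0],[0,0,0],[0,0,0]],"spin":[-0.12,-0.24,-0.36,-0.48,-0.48,-0.48]}'
python3 go.py; python3 fin.py
python3 - <<'E'
from h import *
p,d=optics.read_camera('scene');np.savez('s2.npz',p=p,d=d);cv2.imwrite('pics/s2.png',cv2.resize(p[120:360,270:540,::-1],(675,600),interpolation=cv2.INTER_CUBIC))
E
```

```text
t: 11.72
tool_pos: [0.4113, 0.1395, 0.2417]
orientation: [-2.152, 1.336, -0.135]
force: [1.4, -0.8, -1.7]
opening: 0.0082
gripper_force: 30.0
t: 12.22
tool_pos: [0.4103, 0.1379, 0.2404]
orientation: [-2.429, 0.806, -0.315]
force: [0.0, 0.0, -0.6]
opening: 0.0078
gripper_force: 30.0
q [-0.253 -0.892  2.378  0.55   1.381  1.928] pos [0.4103 0.1379 0.2404] tilt (np.float64(35.1), 49) xyaw -37.5
spin -0.019 then y-err 4.1 z-err 4.3
TCP target [0.4594 0.2238 0.1628] travel now [-0.017  -0.0362  0.1192]
q there [ 0.04 -0.6   2.37  0.52  0.99  2.03] err 0.0
label if here [-0.1557 -0.0073  0.1228]
pre travel [-0.0121 -0.0001 -0.0036]
```

View pics/s2.png

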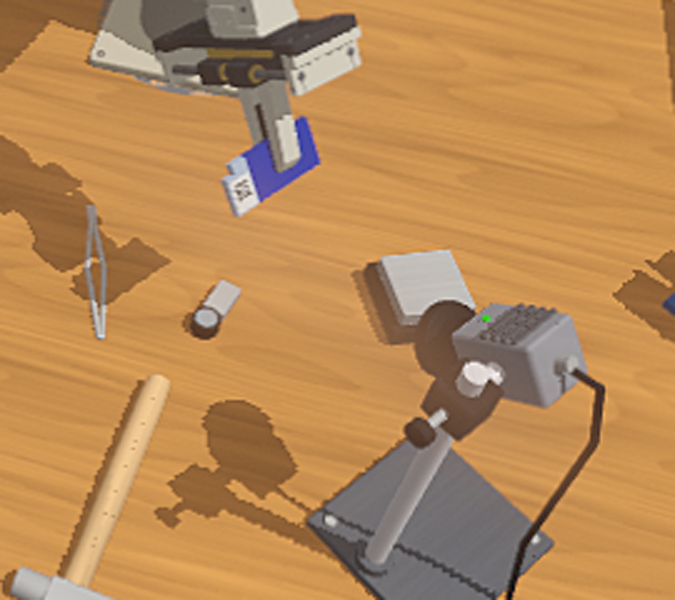

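The slide is upright and leaning, with the notch and frosted end at left and the label (240,190) facing the reader side. Nothing is disturbed. Go to the reading point.

```bash
python3 -m inch '{"travel":[[-0.002,-0.004,0.015],[-0.005,-0.01,0.035],[-0.008,-0.018,0.06],[-0.012,-0.026,0.085],[-0.015,-0.032,0.105],[-0.017,-0.036,0.119],[-0.017,-0.036,0.119],[-0.017,-0.036,0.119],[-0.017,-0.036,0.119]],"spin":[-0.01,-0.02,-0.02,-0.02,-0.02,-0.02,-0.02,-0.02,-0.02]}'
python3 go.py; python3 fin.py
python3 - <<'E'
from h import *
import sim
F=np.c_[sim.hx,sim.hy,sim.hz];hf=lambda X:((X-sim.lens)@F)
out=[]
for n in('scene','top'):
    p,d=optics.read_camera(n);cv2.imwrite(f'pics/{n}3.png',cv2.resize(p[150:350,350:510,::-1] if n=='scene' else p[110:270,100:260,::-1],(560,560),interpolation=cv2.INTER_CUBIC))
    for nm in('slide_blue_label','slide_blue'):
        for r in models.look_for(n,nm)[:4]: print(n,nm,round(r['p'],2),np.round(r['centre'],3),hf(np.array(r['centre'])).round(3))
    for r in models.masks_of(n,'slide_blue')[:4]:
        Q=cloud(n,d,r['region']);Q=Q[(Q[:,2]>.1)&(Q[:,2]<.2)]
        if len(Q)>60:
            c=np.median(Q,0);s=Q[np.linalg.norm(Q-c,axis=1)<.07]
            N=np.linalg.svd(s-s.mean(0),full_matrices=False)[2][2];N*=np.sign(N@sim.hx)
            print(n,'normal vs lens axis',np.degrees(np.arccos(N@sim.hx)).round(1),np.percentile(hf(s),[2,50,98],axis=0).round(3).tolist())
E
```

```text
t: 13.02
tool_pos: [0.4593, 0.2232, 0.1634]
orientation: [-2.44, 0.779, -0.325]
force: [0.9, -0.0, -0.6]
opening: 0.0077
gripper_force: 30.0
q [ 0.05  -0.593  2.355  0.516  0.989  2.037] pos [0.4593 0.2232 0.1634] tilt (np.float64(35.1), 49) xyaw -36.5
spin 0.003 then y-err 4.1 z-err 4.2
TCP target [0.4594 0.2238 0.1628] travel now [-0.0004 -0.0001  0.0008]
q there [ 0.04 -0.6   2.37  0.52  0.99  2.03] err 0.0
label if here [-0.13   -0.0003  0.0009]
pre travel [ 0.0037  0.036  -0.122 ]
scene slide_blue_label 0.81 [ 0.346 -0.221  0.022] [-0.554 -0.105  0.188]
scene slide_blue_label 0.72 [0.488 0.218 0.156] [-0.128  0.024  0.006]
scene slide_blue 0.85 [ 0.341 -0.218  0.024] [-0.552 -0.099  0.19 ]
scene slide_blue 0.84 [0.48  0.213 0.161] [-0.131  0.027  0.015]
scene slide_blue 0.46 [ 0.393 -0.379  0.024] [-0.633 -0.232  0.257]
scene slide_blue 0.37 [0.708 0.072 0.022] [-0.213 -0.241 -0.098]
scene normal vs lens axis 3.8 [[-0.134, -0.012, -0.012], [-0.129, 0.025, 0.008], [-0.125, 0.085, 0.033]]
top slide_blue_label 0.65 [0.497 0.208 0.16 ] [-0.128  0.01   0.011]
top slide_blue_label 0.6 [ 0.387 -0.38   0.033] [-0.63  -0.227  0.267]
top slide_blue_label 0.56 [ 0.347 -0.225  0.032] [-0.55  -0.108  0.198]
top slide_blue 0.4 [ 0.387 -0.38   0.037] [-0.628 -0.228  0.269]
top slide_blue 0.35 [ 0.466 -0.232  0.022] [-0.51  -0.21   0.151]
top normal vs lens axis 1.2 [[-0.133, -0.011, -0.012], [-0.128, 0.009, 0.015], [-0.125, 0.075, 0.035]]
```

View pics/scene3.png

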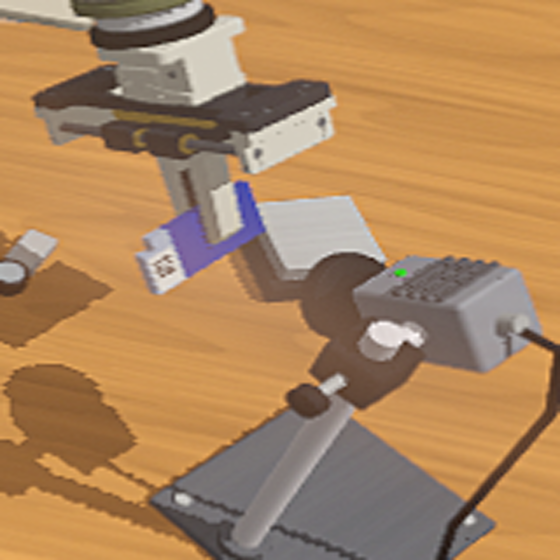

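View pics/top3.png

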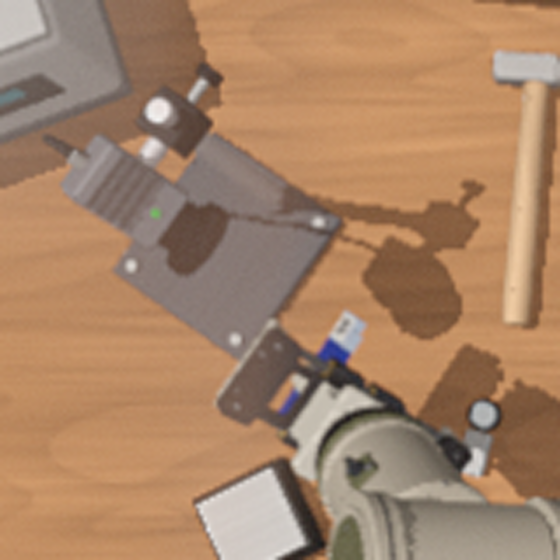

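The label sits at about (-128, 0, +2) mm in the head's frame and the face is within 4° of square. One quick check of the head's yaw from the top-face edges, then hand in.

```bash
python3 - <<'E'
from h import *
a=np.load('top.npz');p,d=a['p'],a['d'];C=np.full(d.shape+(3,),9.);C[d>0]=cloud('top',d,np.ones_like(d,bool))
sat=p.max(2).astype(int)-p.min(2)
m=(abs(C[...,2]-.012)<.009)&(sat<40)&(abs(C[...,0]-.61)<.16)&(abs(C[...,1]-.31)<.16)
m=cv2.morphologyEx(m.astype(np.uint8),cv2.MORPH_OPEN,np.ones((3,3)));n,l,s,_=cv2.connectedComponentsWithStats(m);k=1+s[1:,4].argmax()
print('plate',s[k,4],cv2.minAreaRect((C[l==k][:,:2]*1000).astype(np.float32)))
H=np.load('head.npy');
import sim
Q=(H-sim.lens)@np.c_[sim.hx,sim.hy,sim.hz]
b=Q[(abs(Q[:,1])<.045)&(Q[:,2]>.018)&(Q[:,2]<.034)&(Q[:,0]<.13)]
print('head top',len(b),np.percentile(b,[1,99],axis=0).round(3).tolist())
for k in (0,1):  # slope of side edges
    e=[]
    for x in np.arange(.02,.1,.01):
        y=b[(b[:,0]>x)&(b[:,0]<x+.01),1]; e.append((x,np.percentile(y,2 if k==0 else 98)))
    e=np.array(e);print('edge',e[:,1].round(3),'yaw off',np.degrees(np.polyfit(e[:,0],e[:,1],1)[0]).round(1))
s=robot.read_state();print(s['t'],s['gripper_force'],np.abs(s['dq']).max())
E
```

```text
plate 1544 ((600.8025512695312, 346.6679382324219), (150.30101013183594, 157.58697509765625), 54.94562911987305)
head top 1637 [[0.006, -0.025, 0.018], [0.112, 0.027, 0.032]]
edge [-0.007 -0.009 -0.024 -0.024 -0.024 -0.043 -0.028 -0.024] yaw off -18.7
edge [0.012 0.012 0.027 0.026 0.027 0.027 0.025 0.025] yaw off 10.4
13.4167 29.99972105026245 0.006379466595681465
```

```bash
python3 -c "
from plant import close_job; print(close_job())"
```

```text
the job is handed in; nothing more can be done
None
```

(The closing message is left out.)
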